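# Lock the feed stop: hold the setting nut with a spanner and tighten the jam nut onto it

## Task

Lock the stop screw on the grey fixture. Slide the open spanner fully home onto the lower nut, lying flat on the slab with its handle alongside the upright pin so that the pin will keep the nut from turning, then swing the jam nut's knob clockwise until it is tight on the lower nut, to about 0.8 Nm and never more than 1.2 Nm. The lower nut's setting must not shift by more than a few degrees of play (20 at most); leave the spanner on the nut and let go of everything, without disturbing the other things on the bench.

Things in the scene. Friction and masses are not known exactly. Their poses are not given: they have to be found in the camera images.
- fixture: Grey steel slab fixed to the bench, 235 x 100 x 20 mm. Origin: on the bench, under the axis of an upright stop screw (16 mm diameter, top 82 mm above the bench) that carries both nuts. z up; the slab runs from 182 mm behind the screw (-x) to 52 mm ahead (+x), 50 mm to either side. Spanner handle belongs over the long -x end
- pin_top (a point): Top of the upright steel reaction pin on the slab: 12 mm diameter, 17 mm tall, top 37 mm above the bench, axis at x -140, y +21 mm in the fixture's frame. It stops a spanner on the nut, handle along -x, from swinging clockwise seen from above (4 mm gap to the handle's edge when the spanner lies exactly along x)
- lower_nut: Hexagonal steel lower nut, 38 mm across flats, 44 mm across corners, 0.5 to 16.5 mm above the slab. Origin on the screw axis at bench height, z up. Two flats are parallel to its own x axis, which starts within 0.06 rad of the fixture's x, so corners point along +x and -x. Turns against about 0.22 Nm of friction; if not held, the jam nut drags it round once they meet
- lower_nut_top (a point): Centre of the lower nut's top face, on the screw axis, 36.5 mm above the bench
- lower_nut_corner (a point): Corner of the lower nut's top face on its +x side, 21.9 mm from the axis; shows how far the nut has turned
- jam_nut: Steel jam nut just above the lower nut, 34 mm across flats, 37.5 to 56.5 mm above the bench, with a radial 8 mm rod along its own +x (axis 53.5 mm above the bench) to an upright black knob. Origin on the screw axis at bench height, z up. Tightens clockwise seen from above, without visibly sinking; loose friction 0.16 Nm. The rod starts 43 to 77 degrees counter-clockwise of the fixture's x
- jam_nut_top (a point): Top centre of the jam nut, on the screw axis. It meets the lower nut after 0.5 to 1.9 rad of clockwise turn, an angle that cannot be seen and differs every time; then the torque builds up over roughly 0.1 to 0.4 rad. Tight: 0.8 Nm by hand, about 12 N sideways at the knob (0.55 to 1.2 Nm, 8.5 to 18 N, is accepted; hold it there for half a second)
- knob_top (a point): Centre of the top of the jam nut's upright black knob: 16 mm diameter, 65 mm from the screw axis, 95.5 mm above the bench, 42 mm tall from the rod's axis up (reachable from 58 mm above the bench up). The knob does not spin: if clamped hard, the hand must turn with the arm, else its twist adds to the torque; pushing it with a finger reads truest
- spanner: Loose steel open spanner, about 0.3 kg, 12 mm thick, 201 mm long, 64 mm wide at the fork, lying flat. Origin: underside below its upright black grip block, near which it balances; x points to the jaw, z up. Handle 22 mm wide; dark counterweight at the tail (x -71 to -53 mm, 34 mm wide, 20 mm tall). On the nut it lies on the slab with its x along the fixture's x
- spanner_jaw (a point): Centre of the jaw at the underside, x = 100 mm from the spanner's origin. Two prongs 12 mm wide and 40 mm apart (1 mm play each side of the nut), from the throat at x = 77 mm to flared tips at 130 mm, open towards +x. Home on the nut, this point is within 6 mm of the screw axis and 20 mm above the bench
- spanner_grip (a point): Centre of the spanner's upright black grip block, 36 mm above the underside; the block measures 32 mm along x, 20 mm along y, and stands from 12 to 60 mm above the underside. Held by it with fingertips 20 mm or more above the underside, the fingers pass over the pin
- slide_box: Bystander: closed box for glass slides, blue with a white lid, 92 x 77 x 40 mm, origin at the centre of its underside
- stain_jar: Bystander: amber glass jar with a white cap, 64 mm diameter, 75 mm tall, origin at the centre of its underside
- cassettes: Bystander: stack of white tissue cassettes, 40 x 28 x 25 mm, origin at the centre of its underside
Mind the look-alikes: they are no part of the job. There is more than one size of the spanner; the job needs the middle-sized.

How it is judged:
By the outcome, as a careful person would: the job done as asked, in the order asked, and still so for the second after the job is handed in, with the robot touching nothing.
It also fails if it takes over 67 s, if anything falls off the work surface, if the arm or the gripper's body presses on something with over 40 N, if the wrist force passes 120 N, or if a joint passes its speed limit or range.

## Robot

A 7-joint arm with a two-finger parallel gripper is mounted at the origin on the work surface. World frame = base frame: x ahead of the robot, y to its left, z up, the work surface at z = 0. Lengths are in m, angles in rad, forces in N, time in s.
With the tool pointing down it reaches from about 0.425 to 0.95 m from the base axis. Payload 4.7 kg.
Tool frame: the origin (TCP) lies midway between the tips of the shut fingers; the grasp point (between the pads) lies behind it (bot.grip_point_offset is the z of the grasp point in the tool frame, in m); z points along the fingers, y is the direction in which the jaws open and shut (so a half turn about z gives the same grasp; the last joint's range is limited). The gripper opens to 87 mm and grips with 3 to 60 N. Pads are 19 mm wide; open, the fingers measure 117 mm over their backs; the gripper's body (75 mm by 190 mm) begins 51 mm behind the grasp point.
Start: joints at [1.168, 0.469, -0.049, 1.532, 0.024, 1.141, -0.082], TCP at [0.247, -0.628, 0.223] pointing down, gripper open.
Joint ranges: [-2.59, 2.59], [-0.33, 1.99], [-1.39, 1.29], [0.1, 2.45], [-1.04, 4.18], [0.21, 1.99], [-2.66, 2.66]. Speed limits (rad/s): [2.57, 2.57, 3.14, 3.14, 3.14, 3.14, 3.14].

## Interface

Orientations are given as a rotation vector (axis times angle).
In Python, from plant import bot gives the robot as it stands. Calls block until the motion is done:
- bot.reach(position, orientation): joint-space move of the TCP to a pose.
- bot.move_straight(position, ori=None, velocity=0.15): straight line of the TCP; ori=None keeps the orientation; velocity is the mean speed in m/s.
- bot.goto_joints(angles): joint-space move.
- bot.gripper_open() and bot.close(newtons=None): open the fingers fully, or close them until they stop; newtons is the grip in N (None keeps the last).
- bot.sleep(seconds).
- bot.ik(position, orientation): joint angles nearest the present ones, or None.
- bot.get_state(): the state.
- bot.get_image(name): name is "side" or "top"; returns (picture, depth): 384x512x3 uint8, red, green, blue; 384x512 float32, m along the optical axis (not along the pixel's ray), 0 where there is no reading.
- bot.camera_info(name): a dict with "mtx" (3x3 intrinsics, pixels), "origin" and "orientation" of the camera in the world. Camera axes: x right, y down, z forward; pixel columns grow to the right and rows downward; lengths in m; the calibration is good to about 2 mm. A picture is of the moment at which its call begins. camera_info takes no time and is no camera call.
A pose or a line that the arm cannot do raises bot.IKError and nothing moves.
- bot.hand_in(): hands the job in, once; it reports no verdict.
The state is a dict: "clock": time; "q": joint angles; "joint_vel": joint speeds; "effort": joint torques, N m; "tool_pos": TCP position; "tool_rot": TCP orientation; "force": force on the tool from outside, world axes, zero at the start; "ft_torque": the same for the moment, N m; "width": opening from 0.0 (shut) to 1.0 (fully open).
Only numpy, scipy, OpenCV 4.12 (cv2) and the standard library are available. Lean on these libraries where they do the work, as an engineer would, in place of code of your own. Each camera call takes 0.05 s, during which the arm holds its last target. There are 200 camera calls.

## Working session

There is one attempt and no reset: what is moved stays moved. The work goes in short steps, each a Python script; the robot and the scene stay as the last script left them, time stands still between calls to the robot, and variables do not carry over. Pictures are saved under pics/ and viewed, about 8 in all and at most 12, crops included, and the job is handed in when it is done.

```bash
ls; mkdir -p pics; python3 - <<'E'
from plant import bot
import cv2,numpy as np
for n in("side","top"):
    p,d=bot.get_image(n); cv2.imwrite(f"pics/{n}0.png",p[:,:,::-1]); np.save(f"pics/{n}0.npy",d)
    c=bot.camera_info(n); print(n,c)
s=bot.get_state(); print(s, bot.grip_point_offset)
a=cv2.imread("pics/top0.png"); cv2.imwrite("pics/top0x.png",cv2.resize(a,(800,600)))
a=cv2.imread("pics/side0.png"); cv2.imwrite("pics/side0x.png",cv2.resize(a,(800,600)))
E
```

```text
pics
side {'mtx': array([[352.79321003,   0.        , 253.98224402],
       [  0.        , 352.79321003, 190.49688853],
       [  0.        ,   0.        ,   1.        ]]), 'origin': array([ 0.27756752, -0.54469609,  0.82889259]), 'orientation': array([-2.42081736,  0.30430001, -0.13462229])}
top {'mtx': array([[442.54052945,   0.        , 259.15285694],
       [  0.        , 442.54052945, 193.96606701],
       [  0.        ,   0.        ,   1.        ]]), 'origin': array([0.21512458, 0.05068577, 1.20892131]), 'orientation': array([-2.12523465,  2.07727474, -0.2300475 ])}
{'clock': 0.1, 'q': array([ 1.16807835,  0.4693591 , -0.04858859,  1.53357166,  0.02408623,
        1.14101952, -0.08230323]), 'joint_vel': array([-0.00024738, -0.00147853, -0.00105179, -0.00368859, -0.0004967 ,
       -0.00037018,  0.00081344]), 'effort': array([ 4.29800093e-04, -5.09173751e+01, -8.10556859e-02, -2.36828667e+01,
       -6.14672690e-02,  3.45161569e-02,  5.82471125e-05]), 'tool_pos': array([ 0.2463042 , -0.62787198,  0.22160668]), 'tool_rot': array([-3.08517124e+00, -5.83479310e-01,  5.98703354e-04]), 'force': array([-0.48994013,  0.04053598, -0.83279012]), 'ft_torque': array([ 0.01955864, -0.00855475,  0.05368606]), 'width': 1.0030393760838718} -0.0187
```

View pics/top0x.png

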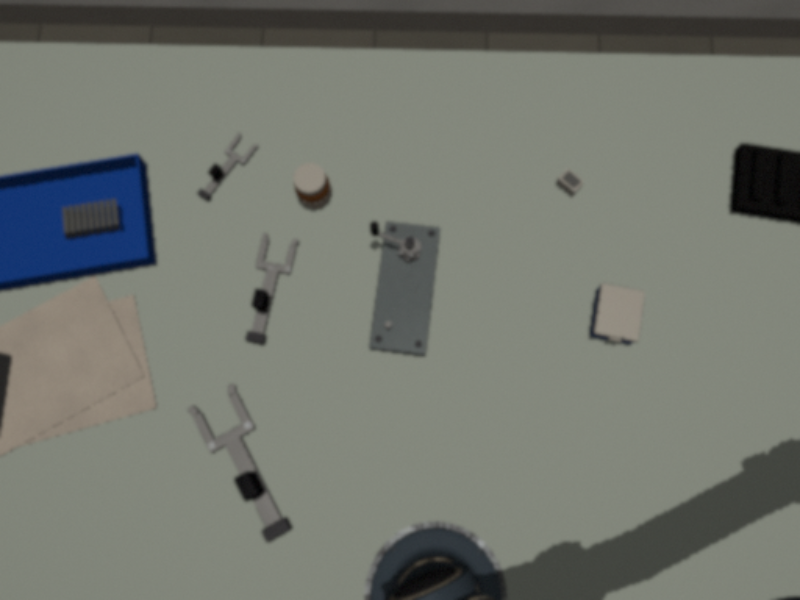

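View pics/side0x.png

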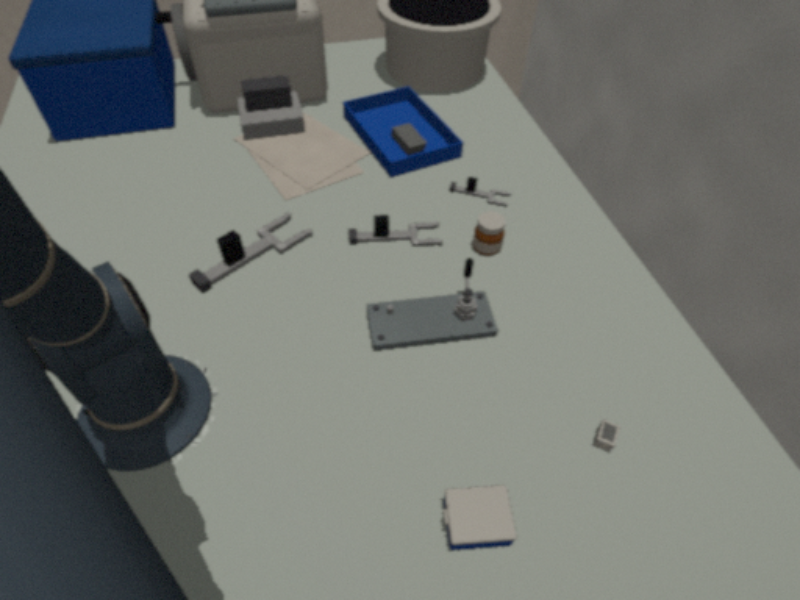

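The top view (800x600) shows the fixture at (405,288), with the screw at (410,247), the knob at (375,228) and the pin at (389,324). Spanner candidates are small (228,168), middle (265,290) and large (240,460). I choose the middle one at (265,290) and check it in a crop.

```bash
cat > h.py <<'E'
import numpy as np,cv2
from plant import bot
from scipy.spatial.transform import Rotation as R
C={n:bot.camera_info(n) for n in("side","top")}
def ray(n,u,v):
    c=C[n]; d=R.from_rotvec(c["orientation"]).apply(np.linalg.inv(c["mtx"])@[u,v,1.]); return c["origin"],d
def cast(n,uv,z):
    o,d=ray(n,*uv); return o+d*(z-o[2])/d[2]
def proj(n,P):
    c=C[n]; p=c["mtx"]@R.from_rotvec(c["orientation"]).inv().apply(np.asarray(P)-c["origin"]); return p[:2]/p[2]
def down(th): # tool down, tool x axis at world angle th; jaw axis y at th-90
    return (R.from_euler('z',th)*R.from_rotvec([np.pi,0,0])).as_rotvec()
E
python3 - <<'E'
from h import *
t=cv2.imread("pics/top0.png"); s=cv2.imread("pics/side0.png")
d=np.load("pics/top0.npy")
A=cv2.resize(t[135:235,145:295],None,fx=5.2,fy=5.2,interpolation=cv2.INTER_CUBIC)
cv2.imwrite("pics/c1.png",A)
B=cv2.resize(s[125:235,215:325],None,fx=5.2,fy=5.2,interpolation=cv2.INTER_CUBIC)
cv2.imwrite("pics/c2.png",B)
print(t[130,230],t[190,253],t[195,172],t[190,167])
# height map from depth
c=C["top"];v,u=np.mgrid[:384,:512]
X=np.stack([u,v,np.ones_like(u)],-1)@np.linalg.inv(c["mtx"]).T*d[...,None]
H=(X@R.from_rotvec(c["orientation"]).as_matrix().T+c["origin"])[...,2]
np.save("pics/H.npy",H); print(np.round(H[185:200:3,150:190:3]*1000).astype(int)); print(np.round(H[150:165:3,235:275:3]*1000).astype(int))
E
```

```text
[125 136 132] [87 87 83] [52 56 54] [17 18 19]
[[ 7 -3  5  3  1 61 61 13 14  1  3  3  1  2]
 [ 1  1  1  2 -2 61 60 46 16  1  1 -2  3  2]
 [ 0  2  3  3 63 60 63 37  5  1  1  2  5  4]
 [ 2  2  4  1 60 61 56 26  0  0 -2  0  4 -1]
 [-2 -1  1  6  2 38 44 22  3  0  2 -1 -2  0]]
[[ 5 -1 57 58 62 18 20 22 22 21 15 25 16 17]
 [ 4 -4  3  4 19 61 59 58 62 86 80 21 19 22]
 [ 1  4 -1  1 28 21 21 52 60 80 67 50 23 21]
 [ 1  1  2  5 22 21 19 33 54 59 60 52 23 24]
 [ 4  5  0 17 27 13 28 40 52 50 50 36 22 21]]
```

View pics/c1.png

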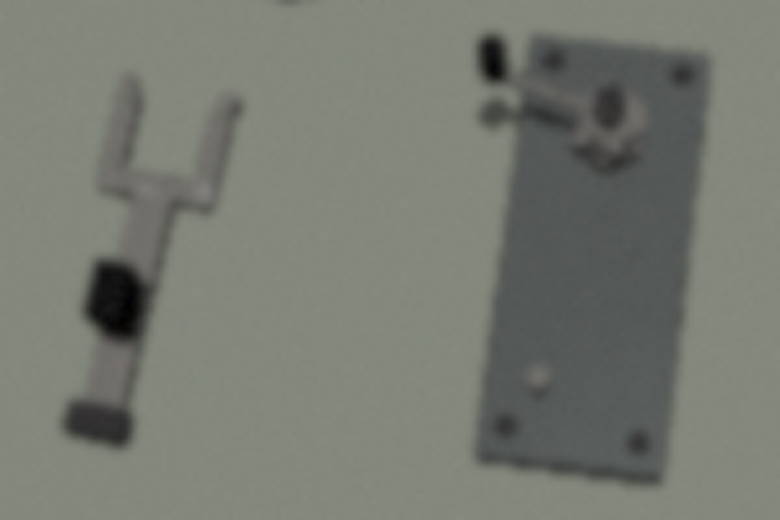

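View pics/c2.png

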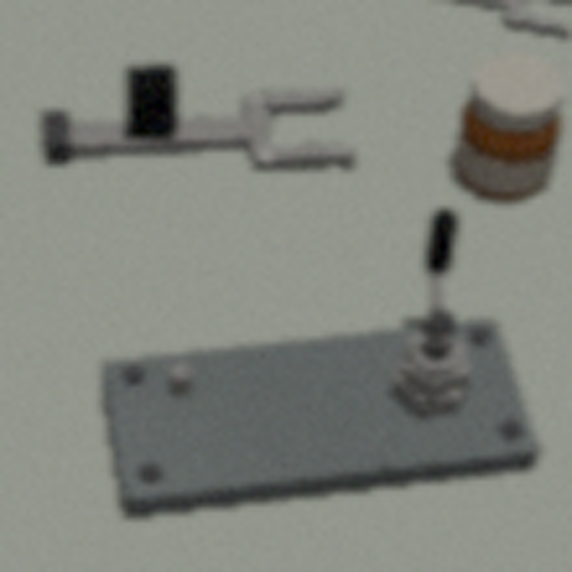

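The crops confirm the middle spanner: c1 shows the block at (113,298), the fork up at (170,130) and the tail at (98,420). Fixture corners in c1 are about (530,38), (710,57), (662,483) and (478,460). The screw top is at (611,105) and the pin top at (538,376). Next I measure with masks.

```bash
cat >> h.py <<'E'
def hmap(d,n="top"):
    c=C[n];v,u=np.mgrid[:384,:512]
    X=np.stack([u,v,np.ones_like(u)],-1)@np.linalg.inv(c["mtx"]).T*d[...,None]
    return X@R.from_rotvec(c["orientation"]).as_matrix().T+c["origin"]
def castm(n,m,z):
    v,u=np.nonzero(m); o=C[n]["origin"]
    d=np.stack([u,v,np.ones_like(u)],-1)@np.linalg.inv(C[n]["mtx"]).T@R.from_rotvec(C[n]["orientation"]).as_matrix().T
    return o+d*((z-o[2])/d[:,2])[:,None]
def rect(P):
    (c,s,_)=r=cv2.minAreaRect((P[:,:2]*1000).astype(np.float32)); b=cv2.boxPoints(r)
    e=max(b[1]-b[0],b[2]-b[1],key=np.linalg.norm); e=e if e[0]>0 else -e
    return np.round(c,1),np.round(s,1),np.arctan2(e[1],e[0])
E
python3 - <<'E'
from h import *
t=cv2.imread("pics/top0.png").astype(np.float32); s=cv2.imread("pics/side0.png")
tb=cv2.GaussianBlur(t,(3,3),0); b,g,r=cv2.split(tb)
ch=2*g-r-b; lum=(r+g+b)/3
print("px lum/ch table,fix,handle",[(lum[v,u],ch[v,u]) for u,v in((205,195),(253,195),(172,180),(165,220))])
W=hmap(np.load("pics/top0.npy"));
# fixture
m=np.zeros(lum.shape,np.uint8); m[138:232,232:286]=(lum<112)[138:232,232:286]
m=cv2.morphologyEx(m,cv2.MORPH_CLOSE,np.ones((9,9)));m=cv2.morphologyEx(m,cv2.MORPH_OPEN,np.ones((15,15)))
print("fix",rect(castm("top",m,.02)))
# tops, picked pixels
f=lambda x,y:(145+x/5.2-.4,135+y/5.2-.4)
print("screw",cast("top",f(611,105),.082),"pin",cast("top",f(538,376),.037))
fs=lambda x,y:(215+x/5.2-.4,125+y/5.2-.4)
print("side screw",cast("side",fs(437,350),.082),"pin",cast("side",fs(179,370),.037))
# depth-based: pixels higher than 66mm = screw, in region
reg=np.zeros(lum.shape,bool); reg[140:180,250:275]=1
k=reg&(W[...,2]>.07); print("screw depth",W[k].mean(0)*1000,k.sum())
reg[:]=0; reg[130:165,232:246]=1
k=reg&(W[...,2]>.085)&(W[...,2]<.11); print("knob depth",W[k].mean(0)*1000,k.sum())
# spanner
m=np.zeros(lum.shape,np.uint8); m[146:224,153:196]=((ch<8)&(lum>30)|(lum<75))[146:224,153:196]
n_,l,st,_=cv2.connectedComponentsWithStats(m); m=(l==1+st[1:,4].argmax()).astype(np.uint8)
reg=(W[...,2]>.035); blk=cv2.dilate(((lum<40)&(m>0)).astype(np.uint8),np.ones((5,5)))
mm=m&(1-blk); print("span",rect(castm("top",mm,.012)),mm.sum())
k=(m>0)&(W[...,2]>.052)&(W[...,2]<.07); print("block",rect(W[k]),k.sum(), W[k].mean(0))
k=(m>0)&(blk==0)
P=castm("top",k,.012)[:,:2]; 
vis=t.copy().astype(np.uint8); vis[mm>0]=(0,0,255); cv2.imwrite("pics/m1.png",cv2.resize(vis[135:235,145:295],None,fx=5.2,fy=5.2,interpolation=cv2.INTER_NEAREST))
np.save("pics/mm.npy",mm)
E
```

```text
px lum/ch table,fix,handle [(np.float32(131.20833), np.float32(15.3125)), (np.float32(86.25), np.float32(6.5625)), (np.float32(110.541664), np.float32(1.375)), (np.float32(87.583336), np.float32(9.125))]
fix (array([514. ,  62.3]), array([242.6, 121.6]), np.float32(0.02226948))
screw [0.57765479 0.05378468 0.082     ] pin [0.44421086 0.08859087 0.037     ]
side screw [0.57006415 0.03373632 0.082     ] pin [0.44209222 0.0894552  0.037     ]
screw depth [537.86737743  52.90028175 212.1810025 ] 43
knob depth [602.40623834 114.33149064  95.12490323] 34
span (array([507.3, 305.3]), array([ 65.3, 199.3]), np.float32(-0.16748396)) 559
block (array([480.3, 309.3]), array([19. , 30.1]), np.float32(-0.13138841)) 89 [0.47974391 0.30841276 0.06029612]
```

View pics/m1.png

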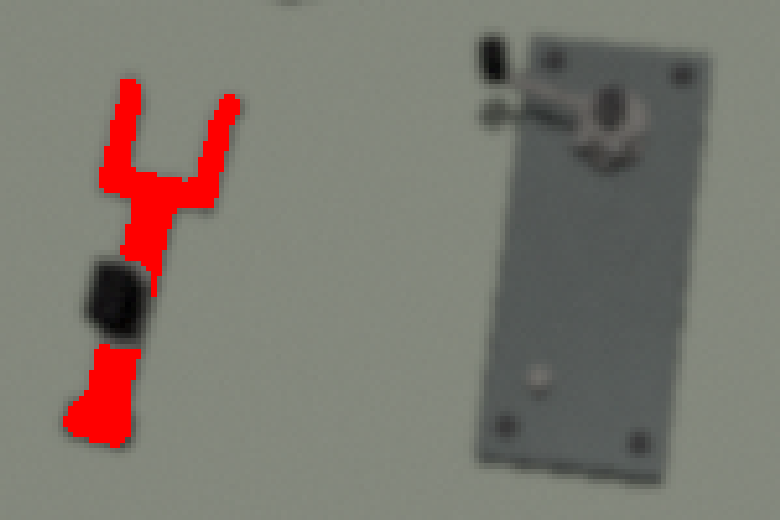

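```bash
cat >> h.py <<'E'
def fixfit(t,n="top",z=.02):
    g=cv2.GaussianBlur(t.astype(np.float32).sum(2)/3,(3,3),0)
    def edge(p,q): # subpixel crossing of lum along world segment p->q at height z
        s=np.linspace(0,1,121); uv=np.array([proj(n,[*(p+(q-p)*a),z]) for a in s],np.float32)
        v=cv2.remap(g,uv[:,0].reshape(1,-1),uv[:,1].reshape(1,-1),cv2.INTER_LINEAR)[0]
        th=(v[:8].mean()+v[-8:].mean())/2; i=np.argmax((v[:-1]-th)*(v[1:]-th)<=0)
        return p+(q-p)*(s[i]+ (th-v[i])/(v[i+1]-v[i]+1e-9)/120)
    return edge
E
python3 - <<'E'
from h import *
t=cv2.imread("pics/top0.png"); e=fixfit(t)
o=np.array([.5777,.0538]); yaw=-.106
for it in range(3):
    x=np.array([np.cos(yaw),np.sin(yaw)]); y=np.array([-x[1],x[0]])
    w=lambda a,b:o+a*x+b*y
    xs=np.linspace(-.165,-.05,15)
    L=np.array([e(w(a,.062),w(a,.038)) for a in xs]); Rr=np.array([e(w(a,-.062),w(a,-.038)) for a in xs])
    F=np.array([e(w(.064,b),w(.040,b)) for b in np.linspace(-.02,.0,5)])
    B=np.array([e(w(-.194,b),w(-.170,b)) for b in np.linspace(-.04,.04,9)])
    def ang(P): vx,vy,_,_=cv2.fitLine(P.astype(np.float32),cv2.DIST_HUBER,0,1e-4,1e-4).ravel(); return np.arctan2(vy*np.sign(vx),abs(vx))
    print("yawL,R",ang(L),ang(Rr),"o",o)
    loc=lambda P:((P-o)@np.stack([x,y],1))
    print(" L y",np.median(loc(L)[:,1])*1e3,"R y",np.median(loc(Rr)[:,1])*1e3,"front x",np.median(loc(F)[:,0])*1e3,"back x",np.median(loc(B)[:,0])*1e3)
    dy=(np.median(loc(L)[:,1])+np.median(loc(Rr)[:,1]))/2
    yaw=(ang(L)+ang(Rr))/2
    fx=np.median(loc(F)[:,0]); o=o+y*dy+x*(fx-.0525)
print("pin pred",o+[0,0]-.140*np.array([np.cos(yaw),np.sin(yaw)])+.021*np.array([-np.sin(yaw),np.cos(yaw)]))
for nm,P in(("screw",[*o,.082]),):
    print(nm,"top px crop",(proj("top",P)-[145,135]+.4)*5.2,"side",(proj("side",P)-[215,125]+.4)*5.2)
E
```

```text
yawL,R -0.09564272 -0.10243952 o [0.5777 0.0538]
 L y 50.731730985641484 R y -50.72641880363227 front x 54.93155042268339 back x -184.80167140811685
yawL,R -0.097831205 -0.097854055 o [0.58011818 0.05354538]
 L y 51.423261860026756 R y -50.04784054127589 front x 52.5192461630015 back x -187.22703829386077
yawL,R -0.09734181 -0.09804683 o [0.58020534 0.05422782]
 L y 50.83376750975393 R y -50.58035408738041 front x 52.51058182899389 back x -187.28561693664602
pin pred [0.44294412 0.08890821]
screw top px crop [610.00036076 100.18019332] side [442.07049482 318.41608732]
```

```bash
cat >> h.py <<'E'
O=np.array([.5795,.054]); YAW=-.098
def fx(a,b): c,s=np.cos(YAW),np.sin(YAW); return O+[c*a-s*b,s*a+c*b]
E
python3 - <<'E'
from h import *
for k in(0,np.pi):
  for nm,p,z,th in(("hov",[.479,.310],.15,-.167),("grasp",[.479,.310],.024,-.167),("start",fx(-.160,0),.11,YAW),("s55",fx(-.155,0),.043,YAW),("home",fx(-.1,0),.043,YAW)):
    q=bot.ik([*p,z],down(th+k)); print(k,nm,None if q is None else np.round(q,2))
for ex in(0,np.pi/2,np.pi,-np.pi/2):
  print(ex,[ (lambda q:None if q is None else (round(q[0],1),round(q[6],2)))(bot.ik([*(O+.065*np.array([np.cos(a),np.sin(a)])),.066],down(a+ex))) for a in np.arange(1.6,-1.81,-.4)])
E
```

```text
0 hov [-0.91  0.38  0.33  1.88 -0.16  0.9  -2.24]
0 grasp [-0.9   0.57  0.33  1.96 -0.29  0.66 -2.12]
0 start [ 0.3   0.28 -0.65  2.18  0.25  0.75 -2.18]
0 s55 [ 0.14  0.39 -0.48  2.23  0.32  0.58 -2.24]
0 home [ 0.13  0.45 -0.44  2.12  0.32  0.63 -2.19]
3.141592653589793 hov [ 0.09  0.59 -1.03  1.82  0.58  1.07  0.25]
3.141592653589793 grasp [-0.01  0.74 -0.89  1.91  0.76  0.87  0.11]
3.141592653589793 start [ 0.7   0.46 -1.17  2.17  0.57  0.87  0.65]
3.141592653589793 s55 [ 0.52  0.54 -0.96  2.21  0.69  0.72  0.55]
3.141592653589793 home [ 0.4   0.54 -0.78  2.1   0.58  0.72  0.71]
0 [(np.float64(0.2), np.float64(-0.67)), (np.float64(0.2), np.float64(-1.02)), (np.float64(0.2), np.float64(-1.33)), (np.float64(0.1), np.float64(-1.64)), (np.float64(0.1), np.float64(-1.94)), (np.float64(0.1), np.float64(-2.24)), (np.float64(0.0), np.float64(-2.53)), (np.float64(-0.8), np.float64(-2.05)), (np.float64(-0.8), np.float64(-2.44))]
1.5707963267948966 [(np.float64(0.3), np.float64(0.82)), (np.float64(0.3), np.float64(0.45)), (np.float64(0.3), np.float64(0.1)), (np.float64(0.3), np.float64(-0.2
[... 206 characters left out ...]
589793 [(np.float64(0.5), np.float64(2.15)), (np.float64(0.5), np.float64(1.78)), (np.float64(0.5), np.float64(1.42)), (np.float64(0.5), np.float64(1.07)), (np.float64(0.4), np.float64(0.9)), (np.float64(0.4), np.float64(0.55)), (np.float64(0.4), np.float64(0.23)), (np.float64(0.4), np.float64(-0.11)), (np.float64(0.4), np.float64(-0.45))]
-1.5707963267948966 [(np.float64(0.1), np.float64(-2.13)), (np.float64(0.0), np.float64(-2.42)), (np.float64(-0.7), np.float64(-2.08)), (np.float64(-0.9), np.float64(-2.18)), (np.float64(0.6), np.float64(2.28)), (np.float64(0.6), np.float64(1.91)), (np.float64(0.7), np.float64(1.53)), (np.float64(0.5), np.float64(1.4)), (np.float64(0.5), np.float64(1.02))]
```

```bash
python3 - <<'E'
from h import *
r=down(np.pi-.167); p=np.array([.479,.310])
bot.reach([*p,.15],r); f0=bot.get_state()["force"]
bot.move_straight([*p,.025],velocity=.12); print(bot.get_state()["force"]-f0)
bot.close(40); s=bot.get_state(); print(s["width"]*87,s["tool_pos"],s["force"]-f0,s["clock"])
bot.move_straight([*p,.085],velocity=.1)
s=bot.get_state();print(s["force"]-f0,s["clock"],s["width"]*87)
bot.reach([*fx(-.157,0),.115],down(np.pi+YAW)); s=bot.get_state(); print(s["tool_pos"],s["clock"],s["force"]-f0,s["ft_torque"])
for n in("top","side"):
    im,d=bot.get_image(n); cv2.imwrite(f"pics/{n}1.png",im[:,:,::-1]); np.save(f"pics/{n}1.npy",d)
a=cv2.imread("pics/top1.png")[115:235,205:305]; b=cv2.imread("pics/side1.png")[110:230,215:335]
cv2.imwrite("pics/g1.png",np.hstack([cv2.resize(a,(400,480)),cv2.resize(b,(400,480))]))
E
```

```text
[ 0.20794296 -0.62802461 -0.47511638]
19.707866492706795 [0.47903189 0.31061172 0.02509763] [ 0.19261884  0.18157888 -1.24691191] 5.7667
[-0.25126573 -0.2337343  -4.53825952] 6.5167 19.974938218938867
[0.4240039  0.07053043 0.11529364] 7.5 [ 0.20955845 -0.80330041 -4.69779924] [ 0.1077942  -0.20096013  0.05498996]
```

View pics/g1.png

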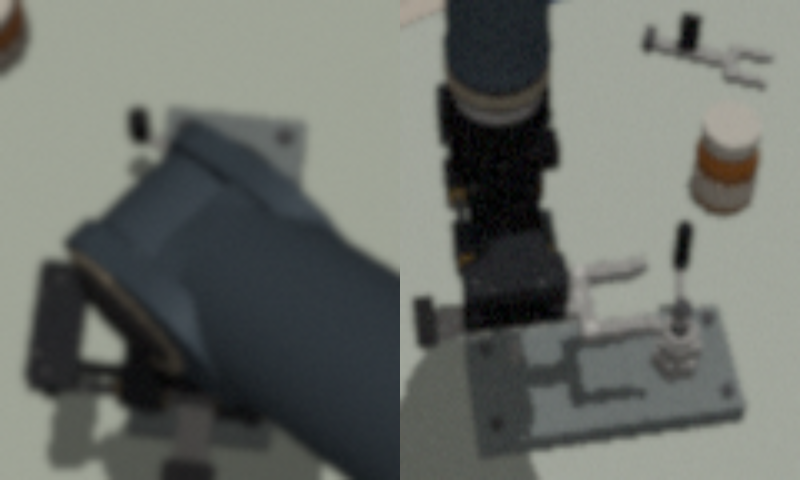

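The side half of g1 shows the spanner held level over the slab. The fork tips are at (645,270) and (660,318), and the screw is at (680,330). Next I lower it clear of the nut and compare predicted with seen fork points.

```bash
python3 - <<'E'
from h import *
f0=bot.get_state()["force"]
bot.move_straight([*fx(-.160,0),.080],velocity=.1)
bot.move_straight([*fx(-.160,0),.047],velocity=.06)
s=bot.get_state(); print(s["tool_pos"],s["tool_rot"],s["force"]-f0,s["clock"])
im,d=bot.get_image("side"); im=im[:,:,::-1].copy(); cv2.imwrite("pics/side2.png",im); np.save("pics/side2.npy",d)
K=5; x0,y0=270,135
big=cv2.resize(im[y0:y0+100,x0-25:x0+75],None,fx=K,fy=K,interpolation=cv2.INTER_CUBIC)
p=s["tool_pos"]; c,sn=np.cos(YAW),np.sin(YAW)
def mark(P,col):
    q=(proj("side",P)-[x0-25,y0]+.5)*K; cv2.drawMarker(big,tuple(int(v) for v in q),col,0,10,1)
sp=lambda a,b,z:[p[0]+c*a-sn*b,p[1]+sn*a+c*b,.022+z]
for b in(-32,-20,20,32):
    for a in(77,130): mark(sp(a/1e3,b/1e3,.012),(0,0,255))
for k in range(6):
    an=k*np.pi/3; mark([*fx(.0219*np.cos(an),.0219*np.sin(an)),.0365],(0,255,0))
mark([*O,.082],(255,0,0)); mark([*fx(-.14,.021),.037],(255,0,0))
for a,b in((.0525,.05),(.0525,-.05)): mark([*fx(a,b),.02],(255,255,0))
cv2.imwrite("pics/g2.png",big)
E
```

```text
[0.4203351  0.06989621 0.04696019] [-1.53440126e-01 -3.13777200e+00 -4.85083381e-04] [-0.84317002 -0.57075571 -0.02298758] 8.8
```

View pics/g2.png

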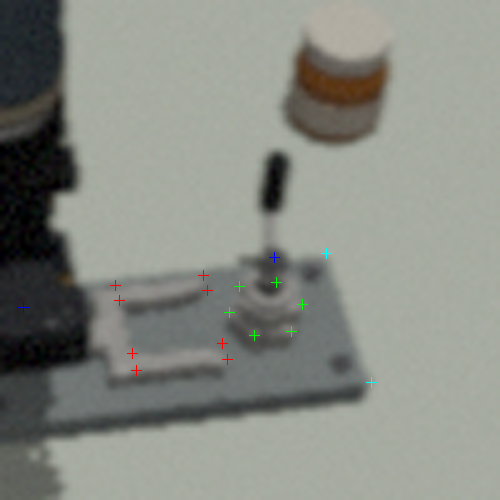

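In g2 the fork (tips near (206,290) and (226,362)) and the slab (corner (358,390)) both sit about 9 px (1.8 image px) below their predicted marks. Laterally they agree, so I slide on with force checks.

```bash
python3 - <<'E'
from h import *
f0=bot.get_state()["force"]; c,s_=np.cos(YAW),np.sin(YAW)
bot.move_straight([*fx(-.160,0),.0462],velocity=.05)
for a in [-.140,-.130,-.125,-.12,-.115,-.11,-.107,-.105,-.103,-.1015,-.100,-.099,-.098,-.097,-.096]:
    bot.move_straight([*fx(a,0),.0462],velocity=.04)
    s=bot.get_state(); f=s["force"]-f0; F=[c*f[0]+s_*f[1],-s_*f[0]+c*f[1],f[2]]
    e=s["tool_pos"][:2]-O; print(a,np.round([(c*e[0]+s_*e[1])*1e3,(-s_*e[0]+c*e[1])*1e3,s["tool_pos"][2]*1e3],1),np.round(F,1),np.round(s["ft_torque"][2],2),s["clock"])
    if F[0]<-9 or abs(F[1])>12: break
im,d=bot.get_image("side"); cv2.imwrite("pics/side3.png",im[:,:,::-1])
E
```

```text
-0.14 [-1.402e+02  1.000e-01  4.610e+01] [ 0.2  0.1 -0.7] 0.05 9.75
-0.13 [-1.298e+02  1.000e-01  4.620e+01] [ 0.2 -0.1  0.5] 0.01 10.15
-0.125 [-124.6    0.2   46.2] [ 1.   1.1 -0.3] 0.04 10.425
-0.12 [-1.195e+02  1.000e-01  4.630e+01] [ 0.9  1.1 -1.1] 0.06 10.7
-0.115 [-114.5    0.2   46.3] [ 0.5  0.7 -0.6] 0.01 10.975
-0.11 [-1.095e+02  1.000e-01  4.630e+01] [ 1.2  1.7 -0.7] 0.05 11.25
-0.107 [-1.067e+02  1.000e-01  4.620e+01] [ 1.   2.  -0.3] 0.03 11.5
-0.105 [-104.8    0.    46.2] [ 1.5  1.8 -1. ] 0.03 11.75
-0.103 [-102.8    0.    46.2] [-0.1  0.9 -1.1] 0.12 12.0
-0.1015 [-101.4    0.    46.2] [ 1.1  1.5 -0.6] 0.11 12.25
-0.1 [-99.8   0.   46.2] [-0.2  1.  -0.6] 0.11 12.5
-0.099 [-98.9   0.   46.2] [-0.2  1.3 -1.3] 0.12 12.75
-0.098 [-98.4   0.   46.1] [-0.5  1.6 -0.1] 0.1 13.0
-0.097 [-98.3   0.   46. ] [-4.9  1.8  2.6] 0.09 13.25
-0.096 [-98.2   0.   46. ] [-6.3  1.5  4.5] 0.12 13.5
```

```bash
python3 - <<'E'
from h import *
s0=bot.get_state()["force"]
bot.move_straight([*fx(-.098,0),.0455],velocity=.04)
bot.move_straight([*fx(-.098,0),.0447],velocity=.03); print(bot.get_state()["force"]-s0,bot.get_state()["tool_pos"])
bot.gripper_open(); bot.sleep(.2)
p=bot.get_state()["tool_pos"]
bot.move_straight([p[0],p[1],.16],velocity=.15)
# move out in front of knob's ccw side, high
a=np.deg2rad(69)+.75
bot.reach([*(O+.065*np.array([np.cos(a),np.sin(a)])),.16],down(a+np.pi/2))
bot.close(20)
s=bot.get_state(); print(s["clock"],s["width"],s["q"])
for n in("top","side"):
    im,d=bot.get_image(n); cv2.imwrite(f"pics/{n}4.png",im[:,:,::-1]); np.save(f"pics/{n}4.npy",d)
a=cv2.imread("pics/top4.png")[125:235,205:305]; b=cv2.imread("pics/side4.png")[140:230,230:330]
cv2.imwrite("pics/g4.png",np.hstack([cv2.resize(a,(400,440)),cv2.resize(b,(400,440))]))
E
```

```text
[ 1.51743688 -0.8235905   2.5448535 ] [0.48173269 0.06371743 0.04498284]
18.4167 0.004487152356964046 [ 0.5500364   0.65516926 -1.18821815  1.81848864  0.67033584  1.1429622
  1.0853323 ]
```

View pics/g4.png

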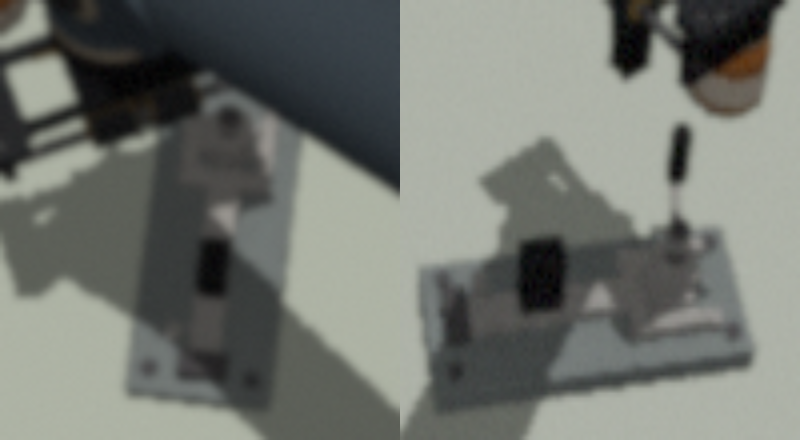

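g4 shows the spanner home on the nut: block at (212,265) in the top half, handle along -x beside the pin. The knob is still at (680,150) in the side half. Next I tighten with the shut fingers.

```bash
cat > push.py <<'E'
from h import *
Z=.066; D=.018
u=lambda a:np.array([np.cos(a),np.sin(a)]); t=lambda a:np.array([-np.sin(a),np.cos(a)])
def pose(k): return [*(O+.065*u(k)+D*t(k)),Z]
def go(k,v=.05): bot.move_straight(pose(k),down(k+np.pi/2),velocity=v)
def read(f0,n=3):
    F=[]
    for _ in range(n): bot.sleep(.015); s=bot.get_state(); F.append(s["force"]-f0)
    F=np.mean(F,0); p=s["tool_pos"][:2]-O
    # present knob angle: tool centre sits D along tangent from the knob
    k=np.arctan2(p[1],p[0])-np.arctan2(D,.065); r=.065*u(k)
    return r[0]*F[1]-r[1]*F[0],F,k,s
E
python3 - <<'E'
from push import *
k0=np.deg2rad(69.2)
bot.reach([*pose(k0+.4)[:2],.16],down(k0+.4+np.pi/2))
bot.move_straight([*pose(k0+.4)[:2],Z],velocity=.12); bot.sleep(.2)
f0=bot.get_state()["force"]; f0=f0+read(f0,6)[1]; np.save("f0.npy",f0)
k=k0+.3; n=0
while k>k0-2.4 and bot.get_state()["clock"]<50:
    go(k); tau,F,ka,s=read(f0,2); n+=1
    if tau>.1 or n%6==1: print(f"{k:.3f} {ka:.3f} tau {tau:.3f}",np.round(F,1),round(s['clock'],2))
    if tau>.74 or np.linalg.norm(F)>25: break
    k-=.05 if tau<.28 else .015
np.save("k.npy",k)
E
```

```text
1.508 1.509 tau 0.026 [-0.5 -0.9 -0. ] 20.46
1.208 1.212 tau -0.008 [-0.1 -0.7 -1.2] 22.16
1.158 1.167 tau 0.148 [-2.1  0.8 -0.8] 22.44
1.058 1.058 tau 0.140 [-1.4  2.  -1.5] 23.01
1.008 1.006 tau 0.110 [-0.9  1.8 -2.2] 23.29
0.958 0.956 tau 0.148 [-1.1  2.3 -1.7] 23.57
0.908 0.906 tau 0.089 [-0.3  1.9 -2.2] 23.86
0.858 0.855 tau 0.109 [-0.2  2.4 -1.8] 24.14
0.808 0.805 tau 0.120 [-0.1  2.5 -2.6] 24.43
0.708 0.705 tau 0.139 [ 0.6  3.4 -2.1] 24.99
0.658 0.654 tau 0.112 [ 0.9  2.8 -1.9] 25.27
0.608 0.604 tau 0.129 [ 1.2  3.2 -2. ] 25.56
0.558 0.554 tau 0.116 [ 0.9  2.7 -1.9] 25.84
0.308 0.304 tau 0.115 [ 2.7  2.7 -1.6] 27.26
0.258 0.253 tau 0.122 [ 1.9  2.4 -1.1] 27.54
0.058 0.054 tau 0.107 [ 2.4  1.8 -1. ] 28.68
0.008 0.004 tau 0.092 [ 1.8  1.4 -1.2] 28.96
-0.192 -0.195 tau 0.102 [ 0.7  1.5 -0.6] 30.09
-0.292 -0.295 tau 0.055 [ 0.8  0.6 -0.8] 30.66
-0.442 -0.445 tau 0.122 [0.5 1.8 0.7] 31.51
-0.542 -0.540 tau 0.115 [0.1 2.  0.4] 32.08
-0.592 -0.585 tau 0.173 [0.5 2.9 0.1] 32.36
-0.642 -0.631 tau 0.268 [ 1.1  4.3 -0.1] 32.64
-0.692 -0.678 tau 0.324 [ 1.8  5.  -0.2] 32.92
-0.707 -0.687 
[... 554 characters left out ...]
87 -0.844 tau 0.502 [ 4.2  6.9 -2.4] 36.61
-0.902 -0.857 tau 0.559 [ 5.1  7.3 -3.3] 36.89
-0.917 -0.869 tau 0.547 [ 4.8  7.4 -3. ] 37.17
-0.932 -0.881 tau 0.520 [ 4.9  6.6 -3.1] 37.46
-0.947 -0.895 tau 0.594 [ 5.6  7.6 -3.6] 37.74
-0.962 -0.907 tau 0.547 [ 5.1  7.1 -4. ] 38.02
-0.977 -0.920 tau 0.600 [ 5.9  7.5 -4. ] 38.31
-0.992 -0.934 tau 0.627 [ 6.1  8.  -4.4] 38.59
-1.007 -0.949 tau 0.647 [ 6.5  8.1 -3.6] 38.88
-1.022 -0.963 tau 0.660 [ 6.6  8.3 -4.2] 39.16
-1.037 -0.974 tau 0.630 [ 6.4  7.9 -4.4] 39.44
-1.052 -0.986 tau 0.714 [ 7.7  8.2 -5. ] 39.73
-1.067 -0.999 tau 0.733 [ 7.9  8.6 -5. ] 40.01
-1.082 -1.011 tau 0.736 [ 8.   8.6 -5.5] 40.29
-1.097 -1.024 tau 0.766 [ 8.8  8.2 -4.8] 40.58
```

```bash
python3 - <<'E'
from push import *
f0=np.load("f0.npy"); k=float(np.load("k.npy"))
for _ in range(4): bot.sleep(.2); tau,F,ka,s=read(f0,4); print(round(tau,3),np.round(F,1),round(ka,3))
print(s["tool_pos"]-pose(k),s["clock"])
for d in(.05,.15,.4): go(k+d)
tau,F,ka,s=read(f0,4); print("free bias",tau,F)
p=s["tool_pos"]; bot.move_straight([p[0],p[1],.2],velocity=.15)
bot.goto_joints([1.168,.469,-.049,1.532,.024,1.141,-.082]); s=bot.get_state(); print(s["clock"])
for n in("top","side"):
    im,d=bot.get_image(n); cv2.imwrite(f"pics/{n}5.png",im[:,:,::-1]); np.save(f"pics/{n}5.npy",d)
a=cv2.imread("pics/top5.png")[135:235,225:305]; b=cv2.imread("pics/side5.png")[140:240,230:330]
cv2.imwrite("pics/g5.png",np.hstack([cv2.resize(a,(400,500),interpolation=cv2.INTER_CUBIC),cv2.resize(b,(400,500),interpolation=cv2.INTER_CUBIC)]))
E
```

```text
0.761 [ 8.6  8.4 -5.4] -1.023
0.743 [ 8.2  8.4 -5.4] -1.023
0.767 [ 8.7  8.4 -5.4] -1.023
0.76 [ 8.3  8.9 -5.6] -1.023
[0.0034886  0.00354261 0.00052231] 41.6417
free bias -0.006496095250254954 [ 0.02597373 -0.1564043  -0.22429167]
46.4583
```

View pics/g5.png

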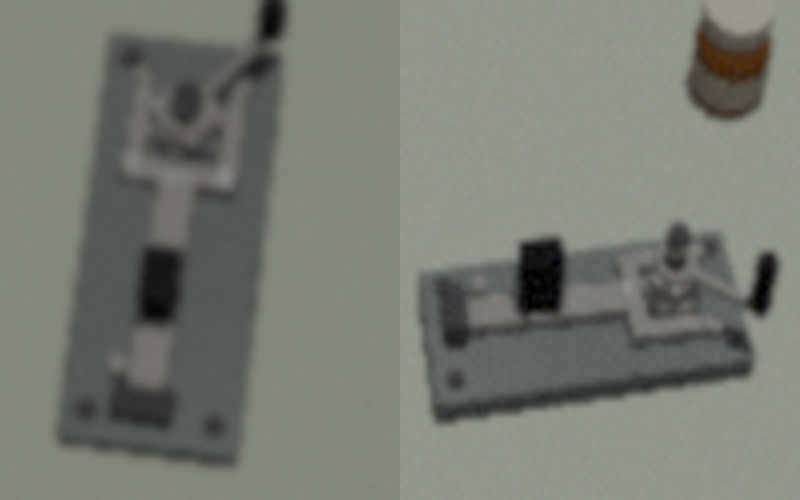

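g5 shows the fork round the nut at (185,130), the handle against the pin (120,360), and the knob swung to (270,20). Next a numeric check of the spanner's seat, knob angle and bystanders, then hand in.

```bash
python3 - <<'E'
from h import *
t=cv2.imread("pics/top5.png"); W=hmap(np.load("pics/top5.npy")); l=t.mean(2)
c,s=np.cos(YAW),np.sin(YAW); M=np.array([[c,-s],[s,c]])
L=(W[...,:2]-O)@M
k=(l<45)&(W[...,2]>.07)&(W[...,2]<.09)&(L[...,0]<-.07)&(L[...,0]>-.14)&(abs(L[...,1])<.03)
print("block fixture frame mm",rect(L[k]),W[k].mean(0)[2],k.sum())
k=(l<60)&(W[...,2]>.086)&(W[...,2]<.105)&(np.hypot(L[...,0],L[...,1])<.085)
m=L[k].mean(0); print("knob",m,np.arctan2(m[1],m[0])+YAW,k.sum())
for n in("top","side"):
    a=cv2.imread(f"pics/{n}0.png");b=cv2.imread(f"pics/{n}5.png")
    d=(cv2.blur(cv2.absdiff(a,b),(3,3)).max(2)>25).astype(np.uint8)
    _,_,st,ce=cv2.connectedComponentsWithStats(d); print(n,[(x[:5].tolist()) for x in st[1:] if x[4]>8])
E
```

```text
block fixture frame mm (array([-99. ,   2.7]), array([27.5, 18.4]), np.float32(0.114050485)) 0.07981662394807272 78
knob [ 0.04915539 -0.0397938 ] -0.7785376808878511 19
top [[275, 133, 8, 15, 84], [236, 141, 9, 11, 73], [165, 151, 8, 24, 85], [185, 154, 6, 17, 47], [237, 154, 8, 6, 34], [248, 155, 7, 7, 31], [250, 165, 22, 18, 128], [157, 171, 29, 51, 491], [252, 184, 10, 16, 126], [252, 202, 6, 9, 39], [247, 212, 13, 9, 83]]
side [[222, 137, 61, 21, 570], [296, 165, 8, 15, 90], [259, 187, 13, 19, 209], [315, 190, 11, 14, 100], [273, 193, 31, 14, 119], [240, 197, 11, 13, 79], [248, 199, 9, 5, 28], [29, 236, 22, 33, 136], [70, 301, 53, 83, 189]]
```

```bash
python3 - <<'E'
from h import *
def kn(n,box,i):
    a=cv2.imread(f"pics/{n}{i}.png").mean(2); x,y,w,h=box; m=np.zeros(a.shape,np.uint8); m[y:y+h,x:x+w]=(a<55)[y:y+h,x:x+w]
    v,u=np.nonzero(m); return (u.mean(),v.mean()),len(u)
for i,bt,bs in((0,(234,139,12,13),(294,163,12,18)),(5,(274,132,10,14),(314,188,13,17))):
    for n,b in(("top",bt),("side",bs)):
        c,k=kn(n,b,i); P=cast(n,c,.077); e=P[:2]-O; print(i,n,c,k,P,"ang",np.arctan2(e[1],e[0]),"r",np.hypot(*e))
# predicted px for candidate angles
for a in(-.78,-.99): print(a,[np.round(proj(n,[*(O+.065*np.array([np.cos(a),np.sin(a)])),.077]),1) for n in("top","side")])
E
```

```text
0 top (np.float64(239.44), np.float64(146.08)) 25 [0.6024096  0.11524338 0.077     ] ang 1.2128371085609047 r 0.06538808276754542
0 side (np.float64(299.4166666666667), np.float64(170.91666666666666)) 36 [0.60128411 0.11389736 0.077     ] ang 1.2219773319025389 r 0.06373571382199306
5 top (np.float64(278.83870967741933), np.float64(138.48387096774192)) 31 [0.62632174 0.00962557 0.077     ] ang -0.7585689252616693 r 0.06450864224759596
5 side (np.float64(320.45238095238096), np.float64(196.45238095238096)) 42 [0.62541294 0.00741298 0.077     ] ang -0.7926854102354517 r 0.06540908666166365
-0.78 [array([279.3, 138.7]), array([320.4, 196.2])]
-0.99 [array([282.5, 142.5]), array([318. , 199.3])]
```

```bash
python3 -c "
from plant import bot
bot.hand_in(); print(bot.get_state()['clock'])"
```

```text
the job is handed in; nothing more can be done
the job is handed in; nothing more can be done
```

I slid the middle-sized spanner onto the lower nut, tightened the jam nut to about 0.76 Nm, and handed the job in at about 46.5 s. One check disagreed: the knob sprang back about 0.2 rad after I let go, so I can't say how much preload is left.

- **Spanner:** I pushed it in until it met the nut, then laid it on the slab with the handle beside the pin and let go. Afterwards its grip block was at x -99, y +2.7 mm in the fixture's frame. That puts the jaw within about 1–3 mm of the screw axis, with the handle resting against the pin.
- **Jam nut:** I pushed the knob clockwise with the shut fingers and held it for over 0.5 s. The torque read 0.74–0.77 Nm while holding and never above about 0.77. The force sensor read about zero once the fingers were clear. While the nut was still loose it read about 0.115 Nm against the nominal 0.16, so the true torque may be slightly higher than 0.76.
- **Knob springback:** I stopped pushing at about -1.0 rad, but afterwards both cameras put the knob at about -0.78 rad. That looks like elastic rebound, but I didn't push again to test it.
- **Lower nut:** I didn't measure its rotation directly. With the spanner against the pin (about 1.6°) plus the jaw play, it should have turned only a few degrees.
- **Bystanders:** comparing the first and last images showed changes only at the spanner, the fixture and the robot's own arm and shadow. The arm was back at its start pose, touching nothing.

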